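# Load the lens-block carrier and hold it in the fixture corner

### The job

Drop the two orange lens blocks into the two white cups of the aluminium carrier, one in each cup. Then carry the loaded carrier by its black grip onto the dark bed of the blue-fenced fixture and press it into the corner, flat on the bed, one long side flush against the long fence and one end against the short fence at the same time. Finish while still gripping the carrier and pressing it against both fences (do not let go), with the blue block and the loose tools, bottle, cup and lens blank left where they are.

Things in the scene. Friction and masses are not known exactly. Their poses are not given: they have to be found in the camera images.
- block_1_mid (a point): Orange lens block: flanged plastic button standing upright on the bench; flange 36 mm across and 7 mm thick at the bottom, plain round stem 24 mm across above it, 40 mm tall in all, 30 g. The point is on its axis, half-way up (20 mm above its underside); z up.
- block_2_mid (a point): Second orange lens block: flanged plastic button standing upright on the bench; flange 36 mm across and 7 mm thick at the bottom, plain round stem 24 mm across above it, 40 mm tall in all, 30 g. The point is on its axis, half-way up (20 mm above its underside); z up.
- block_blue_mid (a point): Blue, not wanted, leave alone: lens block: flanged plastic button standing upright on the bench; flange 36 mm across and 7 mm thick at the bottom, plain round stem 24 mm across above it, 40 mm tall in all, 30 g. The point is on its axis, half-way up (20 mm above its underside); z up.
- carrier: Lens-block carrier, 0.5 to 0.9 kg: aluminium base 150 (its x) by 90 (its y) by 20 mm thick, with a black upright grip bar in the middle, 26 (x) by 20 (y) mm, reaching 64 mm above the underside, and a white open round cup at each end. Origin at the centre of the underside; x along its length, z up. It looks the same turned by half a turn and may be seated either way round. It starts loose on the bench.
- carrier_grip (a point): Point inside the carrier's black grip bar, on its axis, 45 mm above the carrier's underside (19 mm below the bar's top); axes as the carrier. Grip the bar across its 20 mm (y); a moderate grip of about 45 N carries it level, a much harder one makes it creep in the fingers.
- cup_a (a point): Centre of the inner floor of the cup at the carrier's +x end, 46 mm from the carrier's middle and 22 mm above its underside. Cup 56 mm outside, 50 mm inside, 20 mm deep (rim 42 mm above the carrier's underside).
- cup_b (a point): The same for the cup at the carrier's -x end.
- fixture: Fixture fastened to the bench (rigid): dark steel bed 200 (x) by 150 (y) mm, 8 mm thick, with two blue fences 15 mm wide standing 24 mm above the bed: the long one along its +y edge, the short one along its +x edge, meeting in the corner. The other two edges are open. Parts slide on bed and fences with a friction of about 0.5 to 0.75, so press down only lightly while pushing sideways; 5 to 15 N towards each fence is plenty. Origin at the centre of the bed's underside, z up.
- fence_long: Long blue fence, 200 mm, along the fixture's x, with white scale marks on top. Origin under its middle, at bed-top height; the face that the carrier touches lies 7.5 mm towards the fixture's -y from it (at y = +60 mm in the fixture's frame).
- fence_short: Short blue fence, 135 mm, along the fixture's y. Origin under its middle, at bed-top height; the face that the carrier touches lies 7.5 mm towards the fixture's -x from it (at x = +85 mm in the fixture's frame).
- seat (a point): Where the centre of the carrier's underside ends up when the carrier is home in the corner: on the bed's top, 75 mm from the short fence's face and 45 mm from the long fence's face; axes as the fixture.
- hammer_grip (a point): Bystander: small hammer lying on the bench, point on its handle.
- screwdriver_grip (a point): Bystander: screwdriver lying on the bench, point on its handle.
- spray_mid (a point): Bystander: clear bottle with blue cap, 52 mm across, 130 mm tall, point 65 mm up.
- pot_in (a point): Bystander: white ceramic cup 70 mm across, 80 mm tall, point at its inner floor.
- lens_stack_mid (a point): Bystander: clear round lens blank 68 mm across, 24 mm high, point 12 mm up.
Things that resemble listed ones, but are neither listed nor needed, are in the scene too. What is shaped like the part that bears block_2_mid but green is not meant. Of the things that look like the carrier, take the one that is farthest to the robot's left at the start.

How it is judged:
On the way, in this order (a step that is already met when the one before it is completed fails the run):
1. one orange block in each cup of the carrier (((horizontal distance between block_1_mid and cup_a below 0.015 m and horizontal distance between block_2_mid and cup_b below 0.015 m and z of block_1_mid in the frame of cup_a between 0 and 0.028 m and z of block_2_mid in the frame of cup_b between 0 and 0.028 m) or (horizontal distance between block_1_mid and cup_b below 0.015 m and horizontal distance between block_2_mid and cup_a below 0.015 m and z of block_1_mid in the frame of cup_b between 0 and 0.028 m and z of block_2_mid in the frame of cup_a between 0 and 0.028 m))), for 0.2 s.
2. the loaded carrier pressed against both fences of the fixture at once (((horizontal distance between block_1_mid and cup_a below 0.015 m and horizontal distance between block_2_mid and cup_b below 0.015 m and z of block_1_mid in the frame of cup_a between 0 and 0.028 m and z of block_2_mid in the frame of cup_b between 0 and 0.028 m) or (horizontal distance between block_1_mid and cup_b below 0.015 m and horizontal distance between block_2_mid and cup_a below 0.015 m and z of block_1_mid in the frame of cup_b between 0 and 0.028 m and z of block_2_mid in the frame of cup_a between 0 and 0.028 m)) and contact force between carrier and fence_long above 1 N and contact force between carrier and fence_short above 1 N), for 0.2 s.
At the end, for the whole second after the job is handed in: One orange block lies in each cup; the carrier is at rest, flat on the bed (within 2.5 mm, tilt under 0.04 rad), its long side along the long fence within 0.04 rad, its centre within 6 mm of the home place, pressing on each fence with more than 1 N, and the fingers still hold it (over 2 N) (all of step 2 and angle between the x axis of carrier and the x axis of fixture, either way round below 0.04 rad and angle between carrier's own z axis and vertical below 0.04 rad and horizontal distance between carrier_grip and seat below 0.006 m and z of carrier_grip in the frame of seat between 0.042 and 0.0475 m and contact force between the fingers and carrier above 2 N and linear speed of carrier below 0.01 m/s); the arm keeps its last pose, push and grip.
It fails at once if the blue block moved by more than 30 mm (distance of block_blue_mid from where it was at the start of the episode above 0.03 m).
It fails at once if another thing on the bench moved by more than 30 mm (distance of any of hammer_grip, screwdriver_grip, spray_mid, pot_in, lens_stack_mid from where it was at the start of the episode above 0.03 m).
It also fails if it takes over 72 s, if anything falls off the work surface, if the arm or the gripper's body presses on something with over 40 N, if the wrist force passes 120 N, or if a joint passes its speed limit or range.

### The arm

A 7-joint arm with a two-finger parallel gripper is mounted at the origin on the work surface. World frame = base frame: x ahead of the robot, y to its left, z up, the work surface at z = 0. Lengths are in m, angles in rad, forces in N, time in s.
With the tool pointing down it reaches from about 0.425 to 0.925 m from the base axis. Payload 6.8 kg.
Tool frame: the origin (TCP) lies on the centre line of the jaws, within the pads' length; the fingertips stand 17 mm ahead of it and the grasp point (between the pads) lies 2 mm behind it (arm.tip_extent is the distance from the TCP to the fingertips, in m); z points along the fingers, y is the line along which they close (so a half turn about z gives the same grasp; the last joint's range is limited). The gripper opens to 88 mm and grips with 3 to 60 N. Pads are 20 mm wide; open, the fingers measure 115 mm over their backs; the gripper's body (75 mm by 178 mm) begins 61 mm behind the grasp point.
Start: joints at [1.203, 0.477, 0.022, 1.555, -0.011, 1.109, -0.083], TCP at [0.173, -0.652, 0.24] pointing down, gripper open.
Joint ranges: [-2.96, 2.96], [-0.34, 2.1], [-1.41, 1.46], [0.24, 2.44], [-1.37, 4.51], [0.17, 1.92], [-2.96, 2.96]. Speed limits (rad/s): [2.39, 2.39, 3.14, 3.14, 3.14, 3.14, 3.14].

### API

Orientations are given as a rotation vector (axis times angle).
In Python, from workcell import arm gives the robot as it stands.
- The arm moves only by the tool arm_command, never from a script. Its argument "steps" is one flat list of numbers, 6 for each row, row after row: the shift along the tool's x, y, z in m, then the turn, a rotation vector about the tool's x, y, z in rad. A call has 1 to 5 rows; each row shifts and turns the commanded pose from where the row before left it, along the tool's axes as they then stand; what a row does not reach is not made up. A row lasts 1/8 s, in which the tool goes at most 62.5 mm and 10.7 degrees, less where a joint would pass 70% of its speed; a pose out of reach is approached as far as the arm can. A call is refused whole if a number of a shift passes 0.0625 or a number of a turn 0.188, either way. A call with a gripper value outside its range is refused whole. "fingers" is the finger opening in m, from 0 to 0.0878, set as the call begins (left out, the last holds). The fingers move at their own pace and stop on an object; the grip force is fixed at half the most. Time passes only in rows, so rows that do not move let the fingers close. It gives the time, the measured TCP pose, the force, the opening and the grip force at its end, in the units of the state.
- arm.get_obs(): the state, without advancing time (a new reading comes with each control period).
- arm.get_image(name): name is "scene" or "top"; returns (picture, depth): 400x640x3 uint8, red, green, blue; 400x640 float32, m along the optical axis (not along the pixel's ray), 0 where there is no reading.
- arm.camera_info(name): a dict with "K" (3x3 intrinsics, pixels), "k1" (the pictures are not rectified: a ray, as slopes to the right and down, at radius r is drawn at 1 + k1 r^2 times it, then the intrinsics apply), "origin" and "rotation" of the camera in the world. Camera axes: x right, y up, looking along -z (the intrinsics and any distortion apply to the point x, -y, -z); pixel columns grow to the right and rows downward; lengths in m; the calibration is good to about 2 mm. A picture is of the moment at which its call begins. camera_info takes no time and is no camera call.
- arm.hand_in(): hands the job in; it is judged then, once.
The state is a dict: "clock": time; "joints": joint angles; "qd": joint speeds; "joint_efforts": joint torques, N m; "tcp_pos": TCP position; "tcp_rot": TCP orientation; "contact_force": force on the tool from outside, world axes, zero at the start; "ft_torque": the same for the moment, N m; "grip_width": finger opening in m; "finger_force": force on a finger pad.
Only numpy, scipy, OpenCV 4.12 (cv2) and the standard library are available. Lean on these libraries where they do the work, as an engineer would, in place of code of your own. Each camera call takes 0.05 s, during which the arm holds its last target. There are 200 camera calls.

## Working session

There is one attempt and no reset: what is moved stays moved. The work goes in short steps, Python scripts to look and compute and a tool call to move; the robot and the scene stay as the last step left them, time stands still between calls to the robot, and variables do not carry over. Pictures are saved under pics/ and viewed, at most 10 in all, crops included, and the job is handed in when it is done.

Besides the shell and the picture viewer there is one more tool, called after "Emit:" as name(argument=value, ...) on one line, values as JSON. arm_command: Moves the arm, as the interface text tells. Its arguments: {"type":"object","properties":{"steps":{"type":"array","items":{"type":"number"}},"fingers":{"type":"number"}},"required":["steps"]}

```bash
mkdir -p pics; cat > h.py <<'E'
import numpy as np,cv2
from workcell import arm
from scipy.spatial.transform import Rotation as R
def snap(n,f=None):
    im,d=arm.get_image(n); np.savez(f'{f or n}.npz',im=im,d=d); return im,d
def load(f):
    z=np.load(f'{f}.npz'); return z['im'],z['d']
def rays(n,uv):
    c=arm.camera_info(n); K=np.array(c['K']); uv=np.atleast_2d(np.array(uv,float))
    a=np.c_[(uv[:,0]-K[0,2])/K[0,0],(uv[:,1]-K[1,2])/K[1,1]]
    x=a.copy()
    for _ in range(20): x=a/(1+c['k1']*(x**2).sum(1,keepdims=True))
    v=np.c_[x[:,0],-x[:,1],-np.ones(len(x))]
    return np.array(c['origin']),v@np.array(c['rotation']).T
def onz(n,uv,z):
    o,v=rays(n,uv); return o+v*((z-o[2])/v[:,2])[:,None]
def cloud(n,d):
    h,w=d.shape; uv=np.stack(np.meshgrid(np.arange(w),np.arange(h)),-1).reshape(-1,2)
    o,v=rays(n,uv); P=(o+v*d.reshape(-1,1)); P[d.reshape(-1)==0]=np.nan
    return P.reshape(h,w,3)
E
python3 - <<'E'
from h import *
for n in('scene','top'):
    im,d=snap(n); cv2.imwrite(f'pics/{n}0.png',im[:,:,::-1]); c=arm.camera_info(n); print(n,c)
o=arm.get_obs();print(o, arm.tip_extent)
E
```

```text
scene {'K': array([[465.41253322,   0.        , 323.28253183],
       [  0.        , 465.41253322, 207.32088288],
       [  0.        ,   0.        ,   1.        ]]), 'k1': 0.04491552248361261, 'origin': array([ 1.21729399, -0.28806865,  1.33793524]), 'rotation': array([0.45043291, 0.33937242, 1.23023452])}
top {'K': array([[377.16132045,   0.        , 318.80167745],
       [  0.        , 377.16132045, 199.70770783],
       [  0.        ,   0.        ,   1.        ]]), 'k1': -0.02413444702128669, 'origin': array([ 0.38023737, -0.07713825,  1.19979367]), 'rotation': array([ 0.0976764 , -0.09070815, -1.57949303])}
{'clock': 0.1, 'joints': array([ 1.20289937,  0.47769633,  0.02235603,  1.55632909, -0.01147493,
        1.10932745, -0.08309542]), 'qd': array([-0.0009088 , -0.00133021, -0.00012574, -0.00221831, -0.00070634,
       -0.00117633,  0.00089997]), 'joint_efforts': array([ 4.03299506e-03, -5.84092104e+01,  1.53982244e+00, -2.73316473e+01,
       -5.42226539e-02,  1.30986603e-02,  6.38318011e-05]), 'tcp_pos': array([ 0.17324023, -0.65185637,  0.23880328]), 'tcp_rot': array([-3.11354071e+00, -4.06772684e-01,  5.58344349e-04]), 'contact_force': array([0.40404826, 0.3479225 , 0.22518554]), 'ft_torque': array([-0.02408145,  0.03965663, -0.00088882]), 'finger_force': 0.0, 'grip_width': 0.08767559531916701} 0.017
```

```bash
sed -i "s/np.array(c\['rotation'\]).T/R.from_rotvec(c['rotation']).as_matrix().T/" h.py; grep -n rotvec h.py
```

```text
14:    return np.array(c['origin']),v@R.from_rotvec(c['rotation']).as_matrix().T
```

View pics/top0.png

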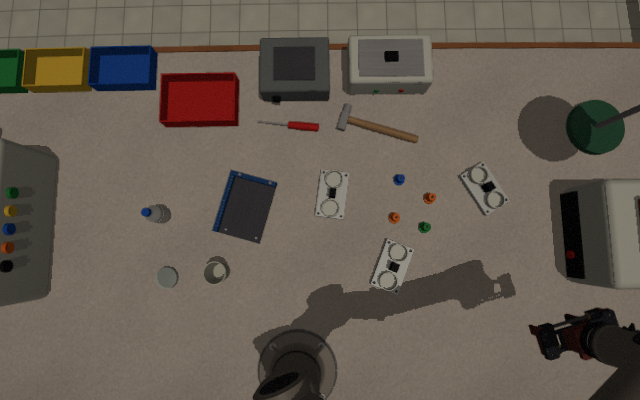

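View pics/scene0.png

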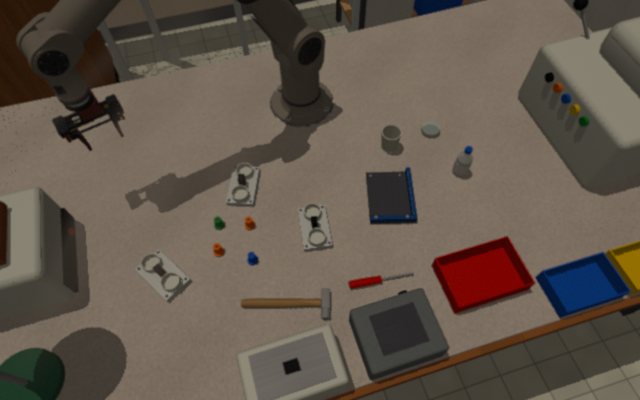

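```bash
python3 - <<'E'
from h import *
im,d=load('top')
a=im[160:250,200:290];b=im[160:250,310:445]
cv2.imwrite('pics/c1.png',cv2.resize(im[160:250,205:355],None,fx=5.3,fy=5.3,interpolation=cv2.INTER_CUBIC)[:,:,::-1])
cv2.imwrite('pics/c2.png',cv2.resize(im[165:300,310:510],None,fx=4,fy=4,interpolation=cv2.INTER_CUBIC)[:,:,::-1])
P=cloud('top',d)
for z,uv in((.02,[(332,194),(392,266),(483,188),(430,197),(394,217),(399,179),(425,227),(245,206)]),): print(onz('top',uv,z).round(3))
print([P[v,u].round(3) for u,v in((430,197),(394,217),(245,206),(360,160),(332,194))])
E
```

```text
[[ 0.54  -0.114  0.02 ]
 [ 0.314 -0.296  0.02 ]
 [ 0.554 -0.594  0.02 ]
 [ 0.527 -0.424  0.02 ]
 [ 0.465 -0.308  0.02 ]
 [ 0.586 -0.328  0.02 ]
 [ 0.433 -0.404  0.02 ]
 [ 0.505  0.16   0.02 ]]
[array([ 0.524, -0.416,  0.045]), array([ 0.464, -0.304,  0.038]), array([0.506, 0.162, 0.012]), array([ 0.653, -0.208, -0.   ]), array([ 0.534, -0.113,  0.062])]
```

View pics/c1.png

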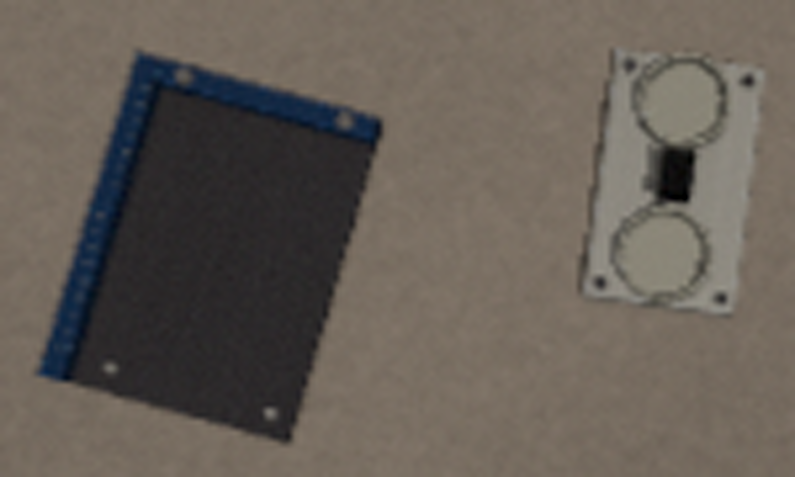

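View pics/c2.png

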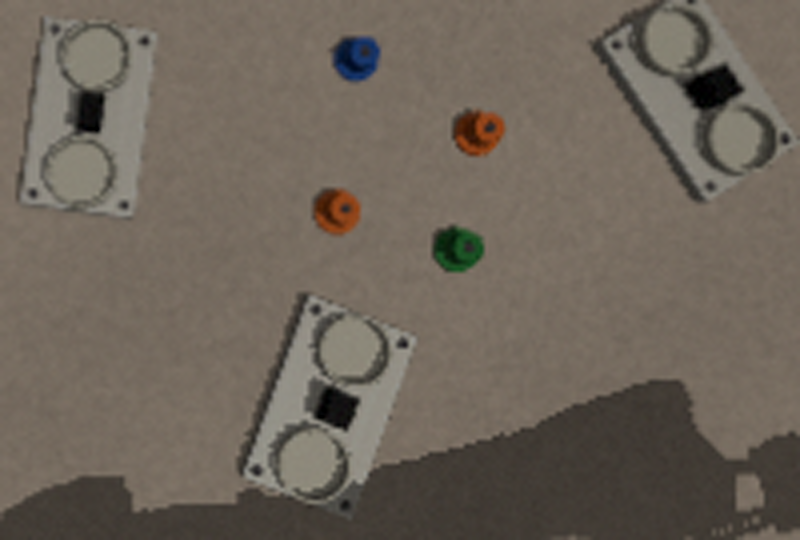

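Three carriers: (332,194), (392,266), (483,188) in the top picture. Image left is the robot's left, so (332,194) is the one to take. The orange blocks are at (430,197) and (394,217). Leave blue (399,179) and green (425,227). In the fixture, the long fence is on the left edge and the short fence on the top edge.

```bash
cat >> h.py <<'E'
def yaw(o): return (R.from_rotvec(o['tcp_rot']).as_matrix()[:,0])
def go(p=None,yawdeg=None):
    "total shift in present tool axes, turn about tool z"
    o=arm.get_obs(); M=R.from_rotvec(o['tcp_rot']); m=M.as_matrix()
    y=np.degrees(np.arctan2(m[1,0],m[0,0])); print('pos',o['tcp_pos'].round(4),'yaw %.2f'%y,'zax',m[:,2].round(4),'F',o['contact_force'].round(1),'clk',o['clock'],'w',round(o['grip_width'],4))
    if yawdeg is not None:
        dy=(yawdeg-y+90)%180-90
        Mt=R.from_euler('z',np.radians(y+dy))*R.from_euler('x',np.pi)
        print('turn',(M.inv()*Mt).as_rotvec().round(4)); 
    if p is not None:
        d=np.array(p)-o['tcp_pos']; print('shift now',M.inv().apply(d).round(4))
        if yawdeg is not None: print('shift after turn',Mt.inv().apply(d).round(4))
E
python3 - <<'E'
from h import *
im,d=load('top'); P=cloud('top',d)
c1=lambda L:[((x+.5)/5.3-.5+205,(y+.5)/5.3-.5+160) for x,y in L]
c2=lambda L:[((x+.5)/4-.5+310,(y+.5)/4-.5+165) for x,y in L]
C=onz('top',c1([(613,48),(764,70),(733,315),(582,296)]),.02); print('carrier',C.round(4),C.mean(0))
cup=onz('top',c1([(683,101),(661,254)]),.042); print('cups',cup.round(4),cup.mean(0))
ang=lambda v:np.degrees(np.arctan2(v[1],v[0]))
print(ang(C[0]-C[3]),ang(C[1]-C[2]),ang(cup[0]-cup[1]),ang(C[0]-C[1])-90)
F=np.vstack([onz('top',c1([(138,50),(382,120),(40,376)]),.032),onz('top',c1([(290,442)]),.008)])
print('fix',F.round(4),F.mean(0),ang(F[0]-F[2]),ang(F[1]-F[3]),ang(F[0]-F[1])-90,[np.linalg.norm(v[:2]) for v in(F[0]-F[2],F[0]-F[1])])
print('stem',onz('top',c2([(488,127),(344,208)]),.04).round(4))
for n in('top','scene'):
    im,d=load(n);P=cloud(n,d)
    hsv=cv2.cvtColor(im,cv2.COLOR_RGB2HSV); m=((hsv[...,0]<16)&(hsv[...,1]>150)&(hsv[...,2]>60))
    for c in((.524,-.416),(.464,-.304)):
        k=m&(np.hypot(P[...,0]-c[0],P[...,1]-c[1])<.03); print(n,k.sum(),np.nanmean(P[k],0).round(4),np.nanmean(P[k&(P[...,2]>.033)],0).round(4))
o=arm.get_obs(); go((.524,-.416,.12),0)
E
```

```text
carrier [[ 0.6217 -0.0783  0.02  ]
 [ 0.6073 -0.1687  0.02  ]
 [ 0.4605 -0.1474  0.02  ]
 [ 0.4727 -0.0583  0.02  ]] [ 0.5405573  -0.11320151  0.02      ]
cups [[ 0.5851 -0.1191  0.042 ]
 [ 0.495  -0.1049  0.042 ]] [ 0.54003699 -0.11197226  0.042     ]
-7.630897563727679 -8.234907207207245 -8.93220739553283 -9.081772144684422
fix [[0.6215 0.2047 0.032 ]
 [0.5775 0.059  0.032 ]
 [0.4282 0.2588 0.032 ]
 [0.3887 0.1159 0.008 ]] [0.50396396 0.15960802 0.026     ] -15.651914368552525 -16.777104919602433 -16.78537078994779 [np.float64(0.2006736371093118), np.float64(0.15222161024383513)]
stem [[ 0.5264 -0.4229  0.04  ]
 [ 0.4647 -0.3088  0.04  ]]
top 87 [ 0.5236 -0.4204  0.0237] [ 0.5252 -0.4227  0.0403]
top 90 [ 0.463  -0.3065  0.0245] [ 0.4645 -0.3084  0.04  ]
scene 109 [ 0.5298 -0.4225  0.0264] [ 0.5264 -0.4234  0.0401]
scene 104 [ 0.4685 -0.3097  0.0253] [ 0.4656 -0.3086  0.0404]
pos [ 0.1732 -0.6519  0.2388] yaw 14.89 zax [-6.0e-04  1.5e-03 -1.0e+00] F [0.4 0.3 0.2] clk 0.1 w 0.0877
turn [-0.0016  0.0004  0.2598]
shift now [ 0.3996 -0.1376  0.119 ]
shift after turn [ 0.3508 -0.2359  0.1188]
```

Emit:
arm_command(steps=[0.057,-0.0186,0,0,0,0.08,0.057,-0.0186,0,0,0,0,0.057,-0.0186,0,0,0,0,0.057,-0.0186,0.02,0,0,0,0.057,-0.0186,0.02,0,0,0], fingers=0.055)

```text
clock: 0.72
tcp_pos: [0.435, -0.5054, 0.1996]
tcp_rot: [3.129, 0.282, 0.0]
contact_force: [-0.3, -0.5, -0.8]
grip_width: 0.0554
finger_force: 0.0
```

```bash
python3 -c "
from h import *
go((.5262,-.4230,.08),-8.4)"
```

```text
pos [ 0.435  -0.5054  0.1996] yaw 10.29 zax [ 2.e-04 -3.e-04 -1.e+00] F [-0.3 -0.5 -0.8] clk 0.725 w 0.0554
turn [ 3.000e-04 -2.000e-04  3.262e-01]
shift now [ 0.1044 -0.0648  0.1196]
shift after turn [ 0.0782 -0.0948  0.1196]
```

Emit:
arm_command(steps=[0,0,0.03,0,0,0.163,0,0,0.03,0,0,0.163,0.04,-0.047,0.03,0,0,0,0.038,-0.048,0.03,0,0,0,0,0,0,0,0,0])

```text
clock: 1.35
tcp_pos: [0.5204, -0.4236, 0.0821]
tcp_rot: [-3.128, 0.214, 0.003]
contact_force: [-0.5, 0.1, -0.9]
grip_width: 0.0552
finger_force: 0.0
```

```bash
python3 -c "
from h import *
go((.5262,-.4230,.0385),-8.4)"
```

```text
pos [ 0.5204 -0.4236  0.0821] yaw -7.84 zax [-0.0017  0.0064 -1.    ] F [-0.5  0.1 -0.9] clk 1.35 w 0.0552
turn [-0.0061  0.0025  0.0098]
shift now [ 0.0058 -0.0011  0.0436]
shift after turn [ 0.0057 -0.0014  0.0436]
```

Emit:
arm_command(steps=[0,0,0,0,0,0,0.004,-0.001,0,0,0,0.0])

```text
clock: 1.6
tcp_pos: [0.5194, -0.4326, 0.0859]
tcp_rot: [3.131, -0.234, -0.0]
contact_force: [0.3, -1.6, -0.3]
grip_width: 0.0547
finger_force: 0.0
```

```bash
python3 -c "
from h import *
go((.5262,-.4230,.0385),-8.4)"
```

```text
pos [ 0.5194 -0.4326  0.0859] yaw -8.56 zax [-3.0e-04 -1.5e-03 -1.0e+00] F [ 0.3 -1.6 -0.3] clk 1.6 w 0.0547
turn [ 0.0015  0.0001 -0.0028]
shift now [ 0.0053 -0.0106  0.0474]
shift after turn [ 0.0053 -0.0105  0.0474]
```

Emit:
arm_command(steps=[0,0,0,0,0,0,0,0,0,0,0,0,0,0,0,0,0,0])

```text
clock: 1.98
tcp_pos: [0.5206, -0.4308, 0.0855]
tcp_rot: [3.133, -0.23, 0.0]
contact_force: [0.1, 0.3, -0.5]
grip_width: 0.0552
finger_force: 0.0
```

```bash
python3 -c "
from h import *
go((.5262,-.4230,.0385),-8.4)"
```

```text
pos [ 0.5206 -0.4308  0.0855] yaw -8.41 zax [ 1.e-04 -2.e-04 -1.e+00] F [ 0.1  0.3 -0.5] clk 1.975 w 0.0552
turn [ 0.0002 -0.0002 -0.0001]
shift now [ 0.0044 -0.0086  0.047 ]
shift after turn [ 0.0044 -0.0086  0.047 ]
```

Emit:
arm_command(steps=[0.0044,-0.0086,0,0,0,0,0,0,0.02,0,0,0,0,0,0.02,0,0,0,0,0,0.007,0,0,0,0,0,0,0,0,0])

```text
clock: 2.6
tcp_pos: [0.5257, -0.4224, 0.037]
tcp_rot: [-3.132, 0.23, 0.003]
contact_force: [0.6, 0.2, 0.3]
grip_width: 0.0547
finger_force: 0.0
```

Emit:
arm_command(steps=[0,0,0,0,0,0,0,0,0,0,0,0,0,0,0,0,0,0,0,0,0,0,0,0,0,0,0,0,0,0], fingers=0.0)

```text
clock: 3.22
tcp_pos: [0.5266, -0.4229, 0.0387]
tcp_rot: [3.133, -0.23, 0.001]
contact_force: [-1.2, 0.3, 3.0]
grip_width: 0.023
finger_force: 30.0
```

```bash
python3 -c "
from h import *
print(arm.get_obs()['finger_force'])
go((.5855,-.1192,.12),-8.4)"
```

```text
30.000567734241486
pos [ 0.5266 -0.4229  0.0387] yaw -8.38 zax [ 5.e-04 -4.e-04 -1.e+00] F [-1.2  0.3  3. ] clk 3.225 w 0.023
turn [ 0.0004 -0.0006  0.0003]
shift now [ 0.014  -0.309  -0.0814]
shift after turn [ 0.0139 -0.309  -0.0813]
```

Emit:
arm_command(steps=[0,0,-0.03,0,0,0,0,0,-0.035,0,0,0,0,-0.02,-0.0164,0,0,0,0.004,-0.035,0,0,0,0,0.005,-0.045,0,0,0,0])

```text
clock: 3.85
tcp_pos: [0.5496, -0.3231, 0.1193]
tcp_rot: [-3.133, 0.231, 0.001]
contact_force: [0.6, -0.2, -0.8]
grip_width: 0.0236
finger_force: 30.0
```

Emit:
arm_command(steps=[0.005,-0.05,0,0,0,0,0,-0.05,0,0,0,0,0,-0.045,0,0,0,0,0,-0.03,0,0,0,0,0,-0.02,0,0,0,0])

```text
clock: 4.47
tcp_pos: [0.5828, -0.1294, 0.1192]
tcp_rot: [-3.133, 0.224, 0.002]
contact_force: [-0.4, 0.2, 0.2]
grip_width: 0.0235
finger_force: 30.0
```

Emit:
arm_command(steps=[0,-0.01,0,0,0,0,0,0,0,0,0,0,0,0,0,0,0,0,0,0,0,0,0,0])

```text
clock: 4.97
tcp_pos: [0.5845, -0.1243, 0.1197]
tcp_rot: [3.132, -0.233, -0.0]
contact_force: [-0.5, -0.8, -0.8]
grip_width: 0.0234
finger_force: 30.0
```

```bash
python3 -c "
from h import *
go((.5855,-.1192,.064),-8.4)"
```

```text
pos [ 0.5845 -0.1243  0.1197] yaw -8.49 zax [-1.e-04 -5.e-04 -1.e+00] F [-0.5 -0.8 -0.8] clk 4.975 w 0.0234
turn [ 0.0005  0.     -0.0016]
shift now [ 0.0002 -0.0052  0.0557]
shift after turn [ 0.0003 -0.0052  0.0557]
```

Emit:
arm_command(steps=[0,-0.005,0.015,0,0,0,0,0,0.02,0,0,0,0,0,0.015,0,0,0,0,0,0.0065,0,0,0,0,0,0,0,0,0])

```text
clock: 5.6
tcp_pos: [0.5852, -0.118, 0.0627]
tcp_rot: [-3.133, 0.23, 0.001]
contact_force: [-0.3, 0.3, -0.2]
grip_width: 0.0233
finger_force: 30.0
```

Emit:
arm_command(steps=[0,0,0,0,0,0,0,0,0,0,0,0,0,0,0,0,0,0], fingers=0.05)

```text
clock: 5.98
tcp_pos: [0.5857, -0.118, 0.0636]
tcp_rot: [3.133, -0.229, 0.001]
contact_force: [0.6, 0.3, 0.2]
grip_width: 0.0484
finger_force: 0.0
```

Emit:
arm_command(steps=[0,0,-0.02,0,0,0,0,0,-0.04,0,0,0,0,0,-0.02,0,0,0,0,0,0,0,0,0,0,0,0,0,0,0])

```text
clock: 6.6
tcp_pos: [0.5849, -0.1179, 0.1423]
tcp_rot: [-3.133, 0.229, 0.002]
contact_force: [-0.4, -0.1, 0.4]
grip_width: 0.05
finger_force: 0.0
```

```bash
python3 -c "
from h import *
go((.4652,-.3087,.09),-8.4)
im,d=snap('top','t2');P=cloud('top',d)
hsv=cv2.cvtColor(im,cv2.COLOR_RGB2HSV); m=((hsv[...,0]<16)&(hsv[...,1]>150)&(hsv[...,2]>60))
for c in((.5855,-.119),(.465,-.3086)):
    for _ in [0]:
        k=m&(np.hypot(P[...,0]-c[0],P[...,1]-c[1])<.035); print(k.sum(),np.nanmean(P[k],0).round(4) if k.any() else '',P[k][:,2].max() if k.any() else '')
im,d=snap('scene','s2');cv2.imwrite('pics/s2.png',cv2.resize(im[120:290,180:380],None,fx=3.5,fy=3.5)[:,:,::-1])
"
```

```text
pos [ 0.5849 -0.1179  0.1423] yaw -8.38 zax [-1.1e-03  1.0e-04 -1.0e+00] F [-0.4 -0.1  0.4] clk 6.6 w 0.05
turn [0.0001 0.0011 0.0004]
shift now [-0.0905  0.2062  0.0525]
shift after turn [-0.0905  0.2062  0.0523]
0  
90 [ 0.463  -0.3059  0.0249] 0.04680473372575222
```

View pics/s2.png

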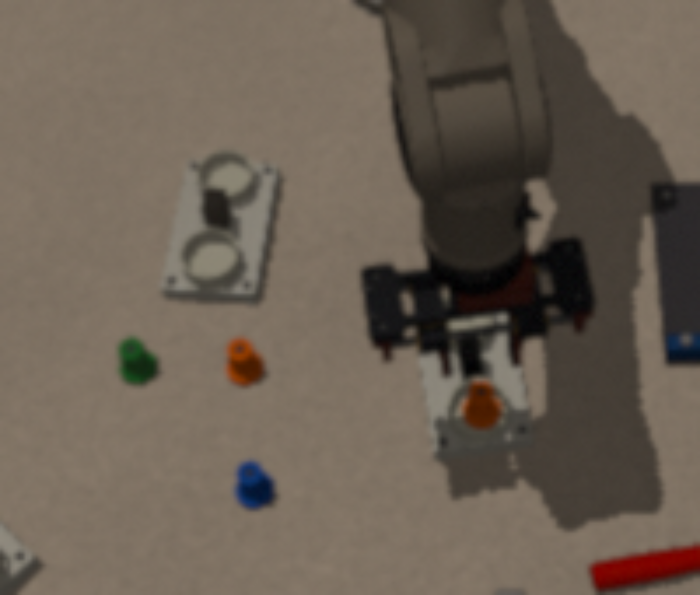

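The first block stands upright in the far cup (crop pixel 480,400). The second orange block is still at (243,362), and blue and green haven't moved.

Emit:
arm_command(steps=[-0.014,0.02,0,0,0,0,-0.025,0.045,0,0,0,0,-0.025,0.05,0,0,0,0,-0.02,0.048,0.01,0,0,0,-0.006,0.03,0.02,0,0,0], fingers=0.055)

```text
clock: 7.32
tcp_pos: [0.4647, -0.2998, 0.1132]
tcp_rot: [3.131, -0.237, -0.001]
contact_force: [0.0, 0.4, -0.3]
grip_width: 0.0551
finger_force: 0.0
```

Emit:
arm_command(steps=[0,0.0132,0.02,0,0,0,0,0,0,0,0,0,0,0,0,0,0,0,0,0,0,0,0,0])

```text
clock: 7.82
tcp_pos: [0.4675, -0.3077, 0.0938]
tcp_rot: [-3.133, 0.226, -0.002]
contact_force: [-0.2, -0.7, -0.6]
grip_width: 0.0552
finger_force: 0.0
```

```bash
python3 -c "
from h import *
go((.4652,-.3087,.0387),-8.4)"
```

```text
pos [ 0.4675 -0.3077  0.0938] yaw -8.24 zax [ 0.0012  0.     -1.    ] F [-0.2 -0.7 -0.6] clk 7.825 w 0.0552
turn [-0.0002 -0.0012  0.0028]
shift now [-0.0022  0.0014  0.0551]
shift after turn [-0.0022  0.0014  0.0551]
```

Emit:
arm_command(steps=[-0.002,0.001,0.015,0,0,0,0,0,0.02,0,0,0,0,0,0.015,0,0,0,0,0,0.005,0,0,0,0,0,0,0,0,0])

```text
clock: 8.45
tcp_pos: [0.4641, -0.3095, 0.0379]
tcp_rot: [-3.133, 0.229, 0.001]
contact_force: [0.4, 0.1, -0.6]
grip_width: 0.0548
finger_force: 0.0
```

Emit:
arm_command(steps=[0,0,0,0,0,0,0,0,0,0,0,0,0,0,0,0,0,0,0,0,0,0,0,0,0,0,0,0,0,0], fingers=0.0)

```text
clock: 9.07
tcp_pos: [0.4644, -0.3097, 0.0385]
tcp_rot: [3.133, -0.229, 0.001]
contact_force: [-0.1, 0.7, 2.7]
grip_width: 0.0235
finger_force: 30.0
```

```bash
python3 -c "
from h import *
go((.4945,-.1058,.12),-8.4)"
```

```text
pos [ 0.4644 -0.3097  0.0385] yaw -8.38 zax [ 4.e-04 -2.e-04 -1.e+00] F [-0.1  0.7  2.7] clk 9.075 w 0.0235
turn [ 0.0002 -0.0004  0.0004]
shift now [ 1.000e-04 -2.061e-01 -8.160e-02]
shift after turn [-0.     -0.2061 -0.0815]
```

Emit:
arm_command(steps=[0,0,-0.03,0,0,0,0,0,-0.035,0,0,0,0,-0.02,-0.0165,0,0,0,0,-0.035,0,0,0,0,0,-0.045,0,0,0,0])

```text
clock: 9.7
tcp_pos: [0.4786, -0.2087, 0.1195]
tcp_rot: [-3.133, 0.231, 0.0]
contact_force: [1.0, 1.1, 0.4]
grip_width: 0.023
finger_force: 30.0
```

Emit:
arm_command(steps=[0,-0.045,0,0,0,0,0,-0.035,0,0,0,0,0,-0.02,0,0,0,0,0,-0.006,0,0,0,0,0,0,0,0,0,0])

```text
clock: 10.32
tcp_pos: [0.4939, -0.1054, 0.1194]
tcp_rot: [3.133, -0.228, -0.001]
contact_force: [0.7, -0.6, -0.7]
grip_width: 0.0232
finger_force: 30.0
```

Emit:
arm_command(steps=[0,0,0,0,0,0,0,0,0,0,0,0,0,0,0,0,0,0])

```text
clock: 10.7
tcp_pos: [0.4942, -0.1063, 0.1197]
tcp_rot: [3.133, -0.231, 0.0]
contact_force: [-0.1, 0.2, 0.1]
grip_width: 0.0232
finger_force: 30.0
```

```bash
python3 -c "
from h import *
go((.4945,-.1058,.063),-8.4)"
```

```text
pos [ 0.4942 -0.1063  0.1197] yaw -8.44 zax [ 1.e-04 -1.e-04 -1.e+00] F [-0.1  0.2  0.1] clk 10.7 w 0.0232
turn [ 0.0001 -0.0001 -0.0007]
shift now [ 0.0002 -0.0006  0.0567]
shift after turn [ 0.0002 -0.0006  0.0567]
```

Emit:
arm_command(steps=[0,0,0.015,0,0,0,0,0,0.02,0,0,0,0,0,0.015,0,0,0,0,0,0.0067,0,0,0,0,0,0,0,0,0])

```text
clock: 11.32
tcp_pos: [0.494, -0.1057, 0.0625]
tcp_rot: [-3.133, 0.229, 0.002]
contact_force: [-0.5, -0.1, -0.6]
grip_width: 0.0233
finger_force: 30.0
```

Emit:
arm_command(steps=[0,0,0,0,0,0,0,0,0,0,0,0,0,0,0,0,0,0], fingers=0.045)

```text
clock: 11.7
tcp_pos: [0.4945, -0.1058, 0.0634]
tcp_rot: [3.133, -0.23, 0.001]
contact_force: [-0.4, -0.2, -0.6]
grip_width: 0.0449
finger_force: 0.0
```

Emit:
arm_command(steps=[0,0,-0.02,0,0,0,0,0,-0.03,0,0,0,0,0.04,-0.02,0,0,0,0,0.06,0,0,0,0,0,0.06,0,0,0,0])

```text
clock: 12.32
tcp_pos: [0.4711, -0.2655, 0.1338]
tcp_rot: [3.133, -0.227, 0.003]
contact_force: [1.1, -0.2, -0.2]
grip_width: 0.0446
finger_force: 0.0
```

```bash
python3 -c "
from h import *
im,d=snap('top','t3');cv2.imwrite('pics/t3.png',cv2.resize(im[150:250,210:370],None,fx=5,fy=5,interpolation=cv2.INTER_CUBIC)[:,:,::-1])
go((.54,-.1125,.12),-8.4)"
```

```text
pos [ 0.4681 -0.2754  0.1339] yaw -8.92 zax [ 9.e-04 -6.e-03 -1.e+00] F [-1.  -6.5  0.4] clk 12.375 w 0.0452
turn [ 0.0058 -0.0018 -0.009 ]
shift now [ 0.0458 -0.1721  0.013 ]
shift after turn [ 0.0474 -0.1716  0.0139]
```

View pics/t3.png

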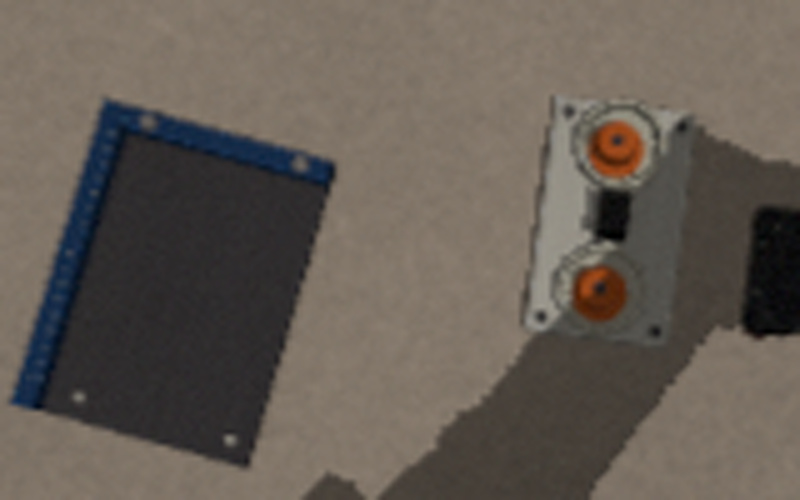

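Both orange blocks stand in the cups (crop 615,146 and 600,292), and the bar top is at (612,216). I'll refine the carrier and fixture pose once from this clear view.

```bash
python3 - <<'E'
from h import *
c=lambda L:[((x+.5)/5-.5+210,(y+.5)/5-.5+150) for x,y in L]
ang=lambda v:np.degrees(np.arctan2(v[1],v[0]))
C=onz('top',c([(553,97),(692,117),(665,342),(524,326)]),.02);print(C.mean(0),ang(C[0]-C[3]),ang(C[1]-C[2]))
print(onz('top',c([(612,216)]),.064),onz('top',c([(617,141),(600,289)]),.062))
F=np.vstack([onz('top',c([(106,98),(335,163),(12,403)]),.032),onz('top',c([(248,468)]),.008)])
print('fix',F.mean(0),(F[1]+F[2])/2,ang(F[0]-F[2]),ang(F[1]-F[3]),ang(F[0]-F[1])-90)
im,d=load('t3');P=cloud('top',d)
k=(P[...,2]>.056)&(P[...,2]<.07)&(im.max(2)<70)&(np.hypot(P[...,0]-.54,P[...,1]+.1125)<.025); print(k.sum(),P[k].mean(0))
go((.54,-.1125,.11),-8.4)
E
```

```text
[ 0.54143602 -0.11234247  0.02      ] -7.721548368504658 -7.860044018476941
[[ 0.53764851 -0.11315297  0.064     ]] [[ 0.58421669 -0.11695674  0.062     ]
 [ 0.49334494 -0.1052901   0.062     ]]
fix [0.50395286 0.15972985 0.026     ] [0.50344584 0.15925294 0.032     ] -16.055059467696047 -16.747884730309 -16.624005269530116
56 [ 0.54060807 -0.11329469  0.06434324]
pos [ 0.4681 -0.2754  0.1339] yaw -8.92 zax [ 9.e-04 -6.e-03 -1.e+00] F [-1.  -6.5  0.4] clk 12.375 w 0.0452
turn [ 0.0058 -0.0018 -0.009 ]
shift now [ 0.0458 -0.1722  0.023 ]
shift after turn [ 0.0474 -0.1716  0.0239]
```

Emit:
arm_command(steps=[0.006,-0.02,0,0,0,0,0.015,-0.045,0,0,0,0,0.015,-0.05,0,0,0,0,0.01,-0.035,0,0,0,0,0,-0.01,0,0,0,0])

```text
clock: 13.0
tcp_pos: [0.5407, -0.1095, 0.1331]
tcp_rot: [-3.133, 0.223, -0.001]
contact_force: [0.5, -1.4, 0.3]
grip_width: 0.0448
finger_force: 0.0
```

Emit:
arm_command(steps=[0,0,0.01,0,0,-0.005,0,0,0.01,0,0,0,0,0,0,0,0,0,0,0,0,0,0,0])

```text
clock: 13.5
tcp_pos: [0.5395, -0.1134, 0.1129]
tcp_rot: [3.133, -0.224, -0.0]
contact_force: [0.6, -0.6, -0.5]
grip_width: 0.0449
finger_force: 0.0
```

```bash
python3 -c "
from h import *
go((.54,-.1128,.043),-8.1)"
```

```text
pos [ 0.5395 -0.1134  0.1129] yaw -8.18 zax [-3.e-04 -2.e-04 -1.e+00] F [ 0.6 -0.6 -0.5] clk 13.5 w 0.0449
turn [ 0.0003  0.0002 -0.0014]
shift now [ 0.0004 -0.0007  0.0699]
shift after turn [ 0.0004 -0.0007  0.0699]
```

Emit:
arm_command(steps=[0,0,0.015,0,0,0,0,0,0.025,0,0,0,0,0,0.02,0,0,0,0,0,0.0095,0,0,0,0,0,0,0,0,0])

```text
clock: 14.12
tcp_pos: [0.5393, -0.1124, 0.0427]
tcp_rot: [-3.134, 0.222, 0.002]
contact_force: [0.1, 0.4, -0.7]
grip_width: 0.0451
finger_force: 0.0
```

Emit:
arm_command(steps=[0,0,0,0,0,0,0,0,0,0,0,0,0,0,0,0,0,0,0,0,0,0,0,0,0,0,0,0,0,0], fingers=0.0)

```text
clock: 14.75
tcp_pos: [0.5402, -0.1133, 0.0441]
tcp_rot: [3.133, -0.223, 0.002]
contact_force: [-0.9, -4.1, 5.9]
grip_width: 0.0203
finger_force: 30.0
```

Emit:
arm_command(steps=[0,0,-0.005,0,0,0,0,0,-0.015,0,0,0,0,0,-0.02,0,0,0,0,0,-0.01,0,0,0,0,0,0,0,0,0])

```text
clock: 15.38
tcp_pos: [0.5401, -0.1123, 0.0942]
tcp_rot: [-3.134, 0.221, -0.002]
contact_force: [0.2, -0.6, -7.5]
grip_width: 0.0194
finger_force: 30.0
```

```bash
python3 - <<'E'
from h import *
go()
im,d=snap('scene','s4');cv2.imwrite('pics/s4.png',cv2.resize(im[150:280,230:430],None,fx=4,fy=4,interpolation=cv2.INTER_CUBIC)[:,:,::-1])
a=np.radians(-16.4);x=np.array([np.cos(a),np.sin(a)]);y=np.array([-x[1],x[0]])
c=np.array([.504,.1597]); s=c+.01*x+.015*y; pre=s-.015*x-.015*y; print('seat',s,'pre',pre)
go((*pre,.093),-16.4)
E
```

```text
pos [ 0.5401 -0.1123  0.0942] yaw -8.08 zax [ 0.0014 -0.     -1.    ] F [ 0.2 -0.6 -7.5] clk 15.375 w 0.0194
seat [0.51782826 0.1712663 ] pre [0.49920343 0.16111171]
pos [ 0.5396 -0.1123  0.0935] yaw -8.08 zax [ 1.e-04  1.e-04 -1.e+00] F [ 0.2 -0.7 -9.1] clk 15.425 w 0.0199
turn [-1.000e-04 -0.000e+00  1.452e-01]
shift now [-0.0784 -0.265   0.0005]
shift after turn [-0.1159 -0.2509  0.0005]
```

View pics/s4.png

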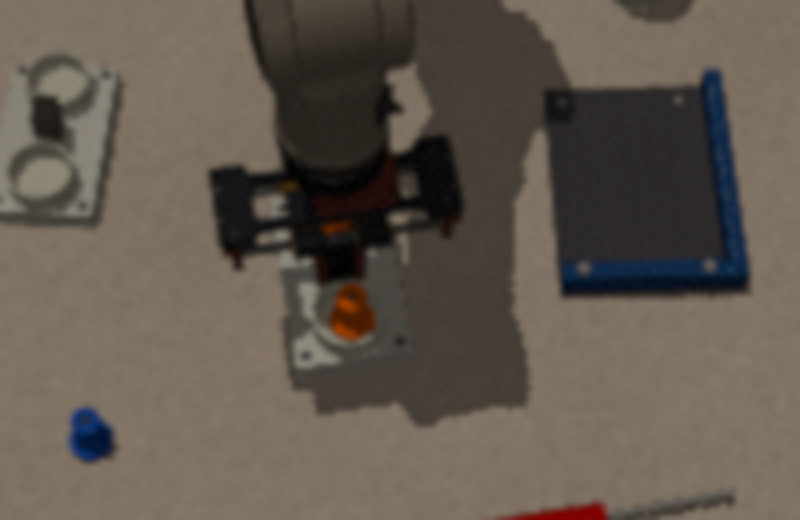

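Carrier lifted level (crop 345,310) with the blocks in it, and the path to the fixture is clear.

Emit:
arm_command(steps=[-0.0044,-0.015,0,0,0,0,-0.009,-0.03,0,0,0,0,-0.012,-0.04,0,0,0,0,-0.013,-0.045,0,0,0,0,-0.013,-0.045,0,0,0,0])

```text
clock: 16.05
tcp_pos: [0.5122, 0.0706, 0.0929]
tcp_rot: [-3.134, 0.22, 0.002]
contact_force: [0.6, 0.7, -8.4]
grip_width: 0.0196
finger_force: 30.0
```

Emit:
arm_command(steps=[-0.012,-0.04,0,0,0,0,-0.009,-0.03,0,0,0,0,-0.006,-0.02,0,0,0,0.04,0,0,0,0,0,0.065,0,0,0,0,0,0.04])

```text
clock: 16.68
tcp_pos: [0.4982, 0.1619, 0.0928]
tcp_rot: [3.109, -0.448, -0.002]
contact_force: [0.3, 0.3, -8.1]
grip_width: 0.0197
finger_force: 30.0
```

Emit:
arm_command(steps=[0,0,0,0,0,0,0,0,0,0,0,0,0,0,0,0,0,0,0,0,0,0,0,0])

```text
clock: 17.18
tcp_pos: [0.4995, 0.1607, 0.0935]
tcp_rot: [-3.109, 0.448, -0.0]
contact_force: [0.2, -0.7, -8.1]
grip_width: 0.0197
finger_force: 30.0
```

```bash
python3 - <<'E'
from h import *
go((.4992,.1611,.0515),-16.4)
im,d=snap('scene','s5');im2,d2=snap('top','t5')
a=cv2.resize(im[130:250,320:440],None,fx=3.3,fy=3.3);b=cv2.resize(im2[150:270,190:310],None,fx=3.3,fy=3.3)
cv2.imwrite('pics/s5.png',np.hstack([a,b])[:,:,::-1])
E
```

```text
pos [0.4995 0.1607 0.0935] yaw -16.41 zax [ 0. -0. -1.] F [ 0.2 -0.7 -8.1] clk 17.175 w 0.0197
turn [-0.     -0.     -0.0002]
shift now [-0.0004 -0.0003  0.042 ]
shift after turn [-0.0004 -0.0003  0.042 ]
```

View pics/s5.png

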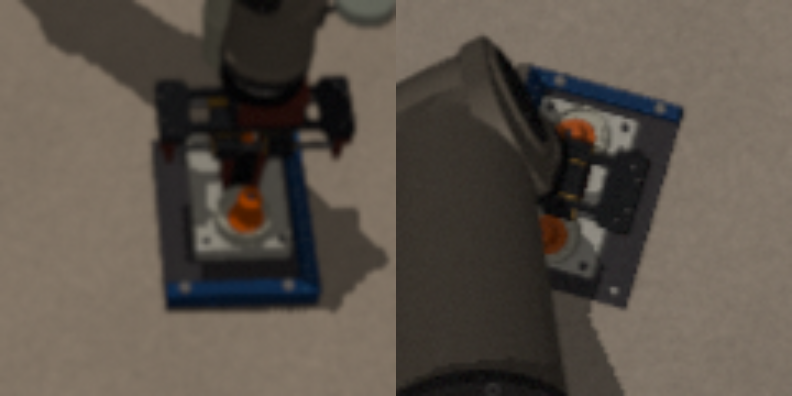

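Loaded carrier hangs inside the fence corner over the bed, parallel to the long fence. Lower it to just above the bed, then creep down.

Emit:
arm_command(steps=[0,0,0.01,0,0,0,0,0,0.015,0,0,0,0,0,0.01,0,0,0,0,0,0.004,0,0,0,0,0,0,0,0,0])

```text
clock: 17.9
tcp_pos: [0.4993, 0.1609, 0.0541]
tcp_rot: [3.109, -0.448, -0.001]
contact_force: [0.2, -0.0, -6.8]
grip_width: 0.0201
finger_force: 30.0
```

Emit:
arm_command(steps=[0,0,0.001,0,0,0,0,0,0,0,0,0,0,0,0.0005,0,0,0,0,0,0,0,0,0])

```text
clock: 18.4
tcp_pos: [0.4995, 0.161, 0.0531]
tcp_rot: [-3.109, 0.448, -0.0]
contact_force: [-0.2, -0.2, -8.4]
grip_width: 0.0197
finger_force: 30.0
```

Emit:
arm_command(steps=[0,0,0.0007,0,0,0,0,0,0,0,0,0,0,0,0,0,0,0])

```text
clock: 18.77
tcp_pos: [0.4994, 0.1609, 0.0523]
tcp_rot: [3.109, -0.448, -0.0]
contact_force: [-0.5, -0.4, -8.7]
grip_width: 0.0198
finger_force: 30.0
```

Emit:
arm_command(steps=[0,0,0.0007,0,0,0,0,0,0,0,0,0,0,0,0,0,0,0])

```text
clock: 19.15
tcp_pos: [0.4995, 0.1609, 0.0521]
tcp_rot: [-3.109, 0.448, -0.0]
contact_force: [-5.4, -1.0, 5.4]
grip_width: 0.0199
finger_force: 30.0
```

Emit:
arm_command(steps=[0,0,-0.0003,0,0,0,0.003,-0.003,0,0,0,0,0.003,-0.003,0,0,0,0,0.003,-0.003,0,0,0,0,0,0,0,0,0,0])

```text
clock: 19.77
tcp_pos: [0.5104, 0.1665, 0.0521]
tcp_rot: [3.109, -0.448, -0.001]
contact_force: [-5.2, -2.8, 5.5]
grip_width: 0.0196
finger_force: 30.0
```

Emit:
arm_command(steps=[0,-0.001,0,0,0,0,0,-0.001,0,0,0,0,0,0,0,0,0,0,0,0,0,0,0,0])

```text
clock: 20.27
tcp_pos: [0.5106, 0.1668, 0.0521]
tcp_rot: [3.106, -0.45, -0.002]
contact_force: [-5.7, -5.7, 8.8]
grip_width: 0.0199
finger_force: 30.0
```

Emit:
arm_command(steps=[0,0,-0.0004,0,0,0,0,0,0,0,0,0,0,0,0,0,0,0])

```text
clock: 20.65
tcp_pos: [0.5114, 0.1686, 0.0521]
tcp_rot: [3.109, -0.448, 0.0]
contact_force: [0.4, -2.8, -2.7]
grip_width: 0.0199
finger_force: 30.0
```

```bash
python3 - <<'E'
from h import *
go((.5178,.1713,.052),-16.4); o=arm.get_obs(); print(o['ft_torque'])
im2,d2=snap('scene','t6')
cv2.imwrite('pics/t6.png',cv2.resize(im2[150:240,340:430],None,fx=6.5,fy=6.5,interpolation=cv2.INTER_CUBIC)[:,:,::-1])
E
```

```text
pos [0.5114 0.1686 0.0521] yaw -16.40 zax [ 2.e-04 -4.e-04 -1.e+00] F [ 0.4 -2.8 -2.7] clk 20.65 w 0.0199
turn [ 0.0003 -0.0003 -0.0001]
shift now [ 0.0054 -0.0044  0.0001]
shift after turn [ 0.0054 -0.0044  0.0001]
[-0.54522067  0.31577023  0.11365325]
```

View pics/t6.png

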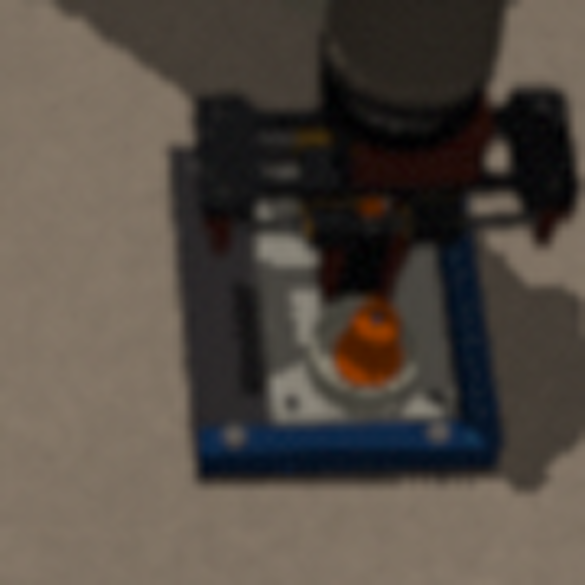

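Still a few mm from both fences. The stall was friction, and it's gone with the lighter bed load.

Emit:
arm_command(steps=[0,-0.0015,0,0,0,0,0,-0.0015,0,0,0,0,0,0,0,0,0,0,0,0,0,0,0,0])

```text
clock: 21.2
tcp_pos: [0.512, 0.1724, 0.0521]
tcp_rot: [-3.109, 0.448, 0.0]
contact_force: [-0.5, 0.9, -5.8]
grip_width: 0.0199
finger_force: 30.0
```

Emit:
arm_command(steps=[0.002,0,0,0,0,0,0.002,0,0,0,0,0,0,0,0,0,0,0,0,0,0,0,0,0])

```text
clock: 21.7
tcp_pos: [0.516, 0.1706, 0.0522]
tcp_rot: [-3.109, 0.448, -0.0]
contact_force: [0.1, -0.0, -8.2]
grip_width: 0.0198
finger_force: 30.0
```

```bash
cat >> h.py <<'E'
def fix():
    o=arm.get_obs(); a=np.radians(-16.4); Q=np.array([[np.cos(a),np.sin(a)],[-np.sin(a),np.cos(a)]])
    print('F fix xy',(Q@o['contact_force'][:2]).round(1),'z',o['contact_force'][2].round(1),'to seat',(Q@(np.array([.5178,.1713])-o['tcp_pos'][:2])).round(4),'T',o['ft_torque'].round(2)); go(yawdeg=-16.4)
E
python3 -c "
from h import *
fix()"
```

```text
F fix xy [ 0.1 -0. ] z -8.2 to seat [0.0016 0.0012] T [0.06 0.02 0.02]
pos [0.516  0.1706 0.0522] yaw -16.40 zax [ 2.e-04 -0.e+00 -1.e+00] F [ 0.1 -0.  -8.2] clk 21.7 w 0.0198
turn [-0.     -0.0002 -0.0001]
```

Emit:
arm_command(steps=[0,-0.001,0.0002,0,0,0,0,-0.001,0,0,0,0,0,0,0,0,0,0,0,0,0,0,0,0])

```text
clock: 22.2
tcp_pos: [0.5165, 0.1727, 0.0521]
tcp_rot: [-3.109, 0.448, -0.0]
contact_force: [0.2, -1.8, -6.0]
grip_width: 0.0198
finger_force: 30.0
```

```bash
python3 -c "
from h import *
fix()"
```

```text
F fix xy [ 0.7 -1.6] z -6.0 to seat [ 0.0016 -0.001 ] T [-0.12  0.21  0.05]
pos [0.5165 0.1727 0.0521] yaw -16.40 zax [ 1.e-04  1.e-04 -1.e+00] F [ 0.2 -1.8 -6. ] clk 22.2 w 0.0198
turn [-0.0001 -0.0001  0.    ]
```

Emit:
arm_command(steps=[0,-0.001,0,0,0,0,0,0,0,0,0,0,0,-0.001,0,0,0,0,0,0,0,0,0,0])

```text
clock: 22.7
tcp_pos: [0.5166, 0.173, 0.0521]
tcp_rot: [3.107, -0.449, -0.001]
contact_force: [-1.7, -5.7, -0.6]
grip_width: 0.0198
finger_force: 30.0
```

```bash
python3 -c "
from h import *
fix()"
```

```text
F fix xy [ 0. -6.] z -0.6 to seat [ 0.0016 -0.0013] T [-1.18  0.57  0.27]
pos [0.5166 0.173  0.0521] yaw -16.43 zax [-0.0011 -0.002  -1.    ] F [-1.7 -5.7 -0.6] clk 22.7 w 0.0198
turn [ 0.0022  0.0005 -0.0006]
```

Emit:
arm_command(steps=[0,-0.001,-0.0003,0,0,0,0,0,0,0,0,0,0,0,0,0,0,0])

```text
clock: 23.08
tcp_pos: [0.5166, 0.173, 0.0522]
tcp_rot: [3.106, -0.449, -0.002]
contact_force: [-2.3, -7.9, -1.4]
grip_width: 0.02
finger_force: 30.0
```

```bash
python3 -c "
from h import *
fix()"
```

```text
F fix xy [ 0.1 -8.2] z -1.4 to seat [ 0.0016 -0.0013] T [-1.59  0.49  0.39]
pos [0.5166 0.173  0.0522] yaw -16.46 zax [-0.0018 -0.003  -1.    ] F [-2.3 -7.9 -1.4] clk 23.075 w 0.02
turn [ 0.0034  0.0009 -0.001 ]
```

Emit:
arm_command(steps=[0.001,0,0,0,0,0,0.001,0,0,0,0,0,0.001,0,0,0,0,0,0.001,0,0,0,0,0,0,0,0,0,0,0])

```text
clock: 23.7
tcp_pos: [0.5168, 0.173, 0.0522]
tcp_rot: [3.105, -0.447, -0.012]
contact_force: [-14.7, -5.6, 10.2]
grip_width: 0.0197
finger_force: 30.0
```

```bash
python3 -c "
from h import *
fix()"
```

```text
F fix xy [-12.5  -9.5] z 10.2 to seat [ 0.0014 -0.0013] T [-0.97  2.59  0.22]
pos [0.5168 0.173  0.0522] yaw -16.40 zax [-0.0081 -0.003  -1.    ] F [-14.7  -5.6  10.2] clk 23.7 w 0.0197
turn [0.0052 0.0069 0.0001]
```

Emit:
arm_command(steps=[0,0,-0.0005,0,0,0,0,0,0,0,0,0,0,0,0,0,0,0])

```text
clock: 24.08
tcp_pos: [0.5169, 0.173, 0.0523]
tcp_rot: [3.105, -0.447, -0.012]
contact_force: [-12.3, -5.9, 4.2]
grip_width: 0.0196
finger_force: 30.0
```

```bash
python3 -c "
from h import *
fix()"
```

```text
F fix xy [-10.1  -9.1] z 4.2 to seat [ 0.0013 -0.0014] T [-0.91  2.22  0.17]
pos [0.5169 0.173  0.0523] yaw -16.38 zax [-0.0079 -0.0031 -1.    ] F [-12.3  -5.9   4.2] clk 24.075 w 0.0196
turn [0.0052 0.0067 0.0003]
```

Emit:
arm_command(steps=[0,0,-0.0005,0,0,0,0,0,0,0,0,0,0,0,0,0,0,0])

```text
clock: 24.45
tcp_pos: [0.5177, 0.1728, 0.0523]
tcp_rot: [3.105, -0.447, -0.01]
contact_force: [-7.0, -5.6, -3.1]
grip_width: 0.0199
finger_force: 30.0
```

```bash
python3 -c "
from h import *
fix()"
```

```text
F fix xy [-5.1 -7.4] z -3.1 to seat [ 0.0005 -0.0014] T [-0.95  1.48  0.18]
pos [0.5177 0.1728 0.0523] yaw -16.39 zax [-0.0066 -0.0032 -1.    ] F [-7.  -5.6 -3.1] clk 24.45 w 0.0199
turn [0.0049 0.0055 0.0002]
```

Emit:
arm_command(steps=[0.001,0,-0.0001,0,0,0,0,0,0,0,0,0,0.001,0,-0.0001,0,0,0,0,0,0,0,0,0])

```text
clock: 24.95
tcp_pos: [0.5178, 0.1727, 0.0523]
tcp_rot: [3.105, -0.446, -0.015]
contact_force: [-12.3, -4.6, 1.5]
grip_width: 0.02
finger_force: 30.0
```

```bash
python3 -c "
from h import *
fix()"
```

```text
F fix xy [-10.5  -7.9] z 1.5 to seat [ 0.0004 -0.0014] T [-0.7   2.36  0.16]
pos [0.5178 0.1727 0.0523] yaw -16.36 zax [-0.0098 -0.0032 -0.9999] F [-12.3  -4.6   1.5] clk 24.95 w 0.02
turn [0.0058 0.0085 0.0008]
```

Emit:
arm_command(steps=[0,0,-0.0005,0,0,0,0,0,0,0,0,0,0,0,0,0,0,0])

```text
clock: 25.32
tcp_pos: [0.5178, 0.1727, 0.0524]
tcp_rot: [3.105, -0.446, -0.014]
contact_force: [-11.9, -3.5, -3.7]
grip_width: 0.0201
finger_force: 30.0
```

```bash
python3 -c "
from h import *
fix()"
```

```text
F fix xy [-10.4  -6.7] z -3.7 to seat [ 0.0004 -0.0014] T [-0.55  2.17  0.19]
pos [0.5178 0.1727 0.0524] yaw -16.35 zax [-0.0098 -0.0032 -0.9999] F [-11.9  -3.5  -3.7] clk 25.325 w 0.0201
turn [0.0058 0.0085 0.0009]
```

Emit:
arm_command(steps=[0,-0.001,-0.0001,0,0,0,0,-0.001,-0.0002,0,0,0,0.001,0,-0.0002,0,0,0,0,0,0,0,0,0,0,0,0,0,0,0])

```text
clock: 25.95
tcp_pos: [0.5179, 0.1728, 0.0525]
tcp_rot: [3.102, -0.447, -0.019]
contact_force: [-14.9, -6.7, -0.5]
grip_width: 0.0199
finger_force: 30.0
```

```bash
python3 - <<'E'
from h import *
fix()
im,d=snap('scene','s7');a=cv2.resize(im[150:240,340:430],None,fx=4.4,fy=4.4,interpolation=cv2.INTER_CUBIC)
im,d=snap('top','t7');b=cv2.resize(im[160:250,200:290],None,fx=4.4,fy=4.4,interpolation=cv2.INTER_CUBIC)
cv2.imwrite('pics/s7.png',np.hstack([a,b])[:,:,::-1])
E
```

```text
F fix xy [-12.4 -10.6] z -0.5 to seat [ 0.0003 -0.0015] T [-1.11  2.73  0.21]
pos [0.5179 0.1728 0.0525] yaw -16.39 zax [-0.0129 -0.0055 -0.9999] F [-14.9  -6.7  -0.5] clk 25.95 w 0.0199
turn [0.0089 0.0108 0.0002]
```

View pics/s7.png

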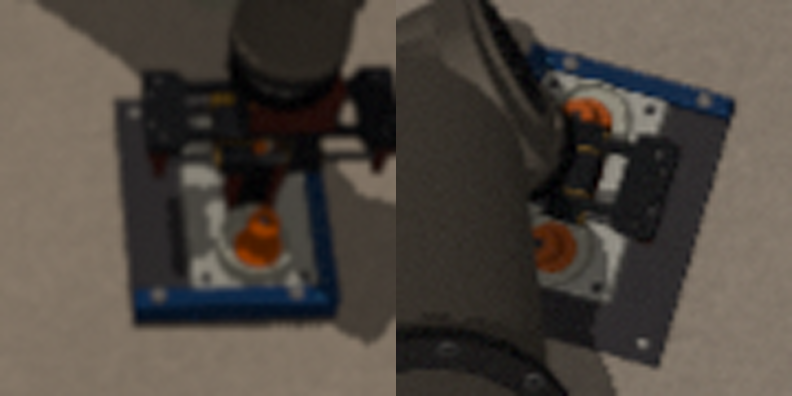

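Emit:
arm_command(steps=[0.001,0,-0.0004,0,0,0,0.001,0,-0.0004,0,0,0,0,-0.0005,-0.0001,0,0,0,0,0,0,0,0,0,0,0,0,0,0,0])

```text
clock: 26.68
tcp_pos: [0.518, 0.1728, 0.0526]
tcp_rot: [3.101, -0.446, -0.024]
contact_force: [-18.7, -6.3, -2.8]
grip_width: 0.0196
finger_force: 30.0
```

```bash
python3 -c "
from h import *
fix()"
```

```text
F fix xy [-16.2 -11.4] z -2.8 to seat [ 0.0002 -0.0015] T [-0.87  3.33  0.09]
pos [0.518  0.1728 0.0526] yaw -16.37 zax [-0.0164 -0.0061 -0.9998] F [-18.7  -6.3  -2.8] clk 26.675 w 0.0196
turn [0.0105 0.014  0.0006]
```

Emit:
arm_command(steps=[0,0,0,0,0,0,0,0,0,0,0,0,0,0,0,0,0,0,0,0,0,0,0,0])

```text
clock: 27.18
tcp_pos: [0.518, 0.1727, 0.0526]
tcp_rot: [3.101, -0.446, -0.024]
contact_force: [-19.0, -6.3, -2.2]
grip_width: 0.0196
finger_force: 30.0
```

```bash
python3 -c "
from h import *
fix(); print(arm.hand_in())"
```

```text
F fix xy [-16.4 -11.4] z -2.2 to seat [ 0.0002 -0.0014] T [-0.93  3.39  0.13]
pos [0.518  0.1727 0.0526] yaw -16.37 zax [-0.0164 -0.0061 -0.9998] F [-19.   -6.3  -2.2] clk 27.175 w 0.0196
turn [0.0105 0.0141 0.0005]
the job is handed in; nothing more can be done
None
```

I handed the job in at 27.2 s with an orange block in each cup and the carrier still gripped, pressed at the wrist with about 11 N towards the long fence and 16 N towards the short one; no verdict came back.

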